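# Shut the sliding compartment of the cutlery tray and turn its wing screw tight

## Task

On the white cutlery tray, push the lidded sliding compartment fully home towards the end where the wing screw is, then turn the wing screw clockwise (seen from above) until it comes to its stop, pushing its wings round with stroke after stroke of a fingertip. Nothing may be pinched or picked up, and the egg cup, pepper box, tea infuser and whisk stay where they are.

Things in the scene. Friction and masses are not known exactly. Their poses are not given: they have to be found in the camera images.
- tray: White cutlery tray fixed to the table, 160 mm (its x) by 300 mm (its y), rim 50 mm high, walls 4 mm, three open lanes along y with fixed cutlery up to 10 mm high. Origin: centre of its underside. x points away from the robot, y left, z up (yaw up to 0.35 rad). A white block 50 mm wide, 34 mm high outside the front (-x) wall near the left (+y) end carries the wing screw.
- slider (a joint): Distance in m of the sliding compartment from home (0 = home, a hard stop; starts at 0.05 to 0.11, towards -y). A closed white box with grey lid, 160 (x) by 110 (y) by 35 mm, riding on the tray's rims 50 to 85 mm above the table along the tray's y. At home its centre is at tray y = +95 mm, its front flush with the front wall. About 2 N friction; stays where left.
- slider_end (a point): Middle of the compartment's -y end face, the face to push towards +y, 68 mm above the table; moves with the compartment. Too big to grasp. Axes as the tray's.
- screw_axis (a point): Top centre of the wing screw, on its upright axis, 66 mm above the table, at tray x = -114, y = +90 mm: only 34 mm in front of the tray's front wall and the shut compartment, so the wings are pushed in strokes on the side facing the robot, where clockwise runs from -y to +y (right to left). Axes as the tray's.
- screw (a joint): Angle of the wing screw in rad, growing clockwise seen from above; 5.5 = tight, a hard stop; starts at 0.4 to 2.2. At the stop the wings lie along the tray's y, parallel to the front wall; at value q they are turned 5.5 - q counter-clockwise from there. It neither rises nor sinks, takes about 0.03 N m to turn and stays where left.
- cw_faces: The steel screw has a 20 mm hub and two opposite straight flat wings, 8 mm thick, reaching 32 mm from the axis, 40 to 66 mm above the table (block top 34 mm). This part: the two wing faces one pushes to turn it clockwise (9 to 32 mm from the axis). Origin on the axis at the block's top.
- ccw_faces: The two opposite wing faces, which turn the screw counter-clockwise when pushed. Origin as cw_faces. Pressing on both kinds of face at once is pinching.
- egg_cup: White ceramic egg cup, 50 mm across, 64 mm high, loose, upright. Origin: centre of its underside. Leave alone.
- pepper_box: Square wooden pepper box with a flat dark swivel lid, 62 mm by 62 mm, 53 mm high, loose. Origin: centre of its underside. Leave alone.
- tea_infuser: Chrome tea infuser lying down: a 40 mm ball and spring tongs, 150 mm long along its x, loose. Origin: on the table, 60 mm from the ball's centre. Leave alone.
- whisk: Steel whisk lying behind the tray, 265 mm long along its x, up to 52 mm wide, 35 mm high, loose. Origin: under its middle. Leave alone.

How it is judged:
By the outcome, as a careful person would: the job done as asked, in the order asked, and still so for the second after the job is handed in, with the robot touching nothing.
It also fails if it takes over 72 s, if anything falls off the work surface, if the arm or the gripper's body presses on something with over 40 N, if the wrist force passes 120 N, or if a joint passes its speed limit or range.

## Robot

A 7-joint arm with a two-finger parallel gripper is mounted at the origin on the work surface. World frame = base frame: x ahead of the robot, y to its left, z up, the work surface at z = 0. Lengths are in m, angles in rad, forces in N, time in s.
With the tool pointing down it reaches from about 0.4 to 0.85 m from the base axis. Payload 4.5 kg.
Tool frame: the origin (TCP) lies on the centre line of the jaws, within the pads' length; the fingertips stand 14 mm ahead of it and the grasp point (between the pads) lies 5 mm behind it (r.tcp_to_tips is the z of the fingertips in the tool frame, in m); z points along the fingers, y is the direction in which the jaws open and shut (so a half turn about z gives the same grasp; the last joint's range is limited). The gripper opens to 88 mm and grips with 3 to 60 N. Pads are 18 mm wide; open, the fingers measure 123 mm over their backs; the gripper's body (75 mm by 187 mm) begins 45 mm behind the grasp point.
Start: joints at [-1.083, 0.689, -0.195, 1.565, 0.157, 0.902, -0.215], TCP at [0.274, 0.562, 0.253] pointing down, gripper open.
Joint ranges: [-3.01, 3.01], [-0.46, 2.08], [-1.47, 1.51], [0.13, 2.56], [-1, 4.14], [0.04, 2.09], [-2.66, 2.66]. Speed limits (rad/s): [2.57, 2.57, 3.14, 3.14, 3.14, 3.14, 3.14].

## Interface

Orientations are given as a unit quaternion [x, y, z, w].
In Python, from plant import r, viewer gives the robot as it stands.
- The arm moves only by the shell command python3 -m inch 'ROWS' [FORCE]. ROWS is JSON, a list of rows, each a list of 3 entries, a list of its own where there are three numbers: the closure, from 0 (fully open) to 1 (shut), then the shift along the tool's x, y, z in cm, then the turn about the tool's z in degrees. In form: [[fingers, [x, y, z], yaw], ...]. A call has 1 to 20 rows; each row is the pose to reach, as a shift and turn from the pose commanded when the call began, along the tool's axes at that moment; what a row does not reach only later rows make up. A row lasts 1/10 s, in which the tool goes at most 50 mm and 8.59 degrees, less where a joint would pass 70% of its speed; a pose out of reach is approached as far as the arm can. A call with a gripper value outside its range is refused whole. The fingers move at their own pace and stop on an object; FORCE is the grip in N (left out, the last holds). Time passes only in rows, so rows that repeat a pose let the fingers close. It gives the time, the measured TCP pose, the force and the opening at its end, in the units of the state.
- r.get_state(): the state, without advancing time (a new reading comes with each control period).
- viewer.snapshot(name): name is "side" or "top" or "wrist"; returns the picture (420x560x3 uint8, red, green, blue); there is no depth.
- viewer.camera_params(name): a dict with "intrinsics" (3x3 intrinsics, pixels), "world_to_cam" (4x4, takes a point from world to camera coordinates). Camera axes: x right, y up, looking along -z (the intrinsics and any distortion apply to the point x, -y, -z); pixel columns grow to the right and rows downward; lengths in m; the calibration is good to about 2 mm. The wrist camera is an equidistant fisheye: a pixel r from the principal point sees the ray r / f radians off the axis. A picture is of the moment at which its call begins: read the wrist's pose just before it. camera_params takes no time and is no camera call; for the wrist camera it gives the pose at the moment of the call.
- r.finish_job(): hands the job in, once; it reports no verdict.
Trained networks look in the newest picture that a camera, given by its name, has taken for a name from the list of things; names that differ only in an ending like _2 or _b are one class to them, and where a whole thing is asked for, a point or a joint stands for the part that bears it (a point fixed in the world has none). Each returns a list of dicts, best first, with "p" (0 to 1); they miss things now and then, are a little off and sometimes report something else, mostly with a low value. They report only what shows in the picture. A call takes as long as a camera call.
- viewer.outline_of(camera, name): "pixels" (420x560 bool, what is visible of it) and "bbox" ([left, top, width, height] in pixels, round what is visible of it).
The state is a dict: "clock": time; "q": joint angles; "qd": joint speeds; "joint_torque": joint torques, N m; "tool_pos": TCP position; "eef_rot": TCP orientation; "contact_force": force on the tool from outside, world axes, zero at the start; "moment": the same for the moment, N m; "opening": opening from 0.0 (shut) to 1.0 (fully open).
Only numpy, scipy, OpenCV 4.12 (cv2) and the standard library are available. Lean on these libraries where they do the work, as an engineer would, in place of code of your own. Each camera call takes 0.05 s, during which the arm holds its last target.

## Working session

There is one attempt and no reset: what is moved stays moved. The work goes in short steps, Python scripts to look and compute and a shell command to move; the robot and the scene stay as the last step left them, time stands still between calls to the robot, and variables do not carry over. Pictures are saved under pics/ and viewed, and the job is handed in when it is done.

```bash
ls; mkdir -p pics; cat > h.py <<'E'
import numpy as np, cv2
from plant import r, viewer
def snap(cam,name):
    im=viewer.snapshot(cam); cv2.imwrite('pics/'+name+'.png',im[:,:,::-1]); return im
def P(cam): 
    d=viewer.camera_params(cam); return np.array(d['intrinsics']),np.array(d['world_to_cam'])
def proj(cam,p):
    K,T=P(cam); p=np.atleast_2d(p); c=(T[:3,:3]@p.T).T+T[:3,3]; c=c*[1,-1,-1]
    u=(K@c.T).T; return u[:,:2]/u[:,2:]
def unproj(cam,uv,z):
    K,T=P(cam); d=np.linalg.inv(K)@[uv[0],uv[1],1]; d=d*[1,-1,-1]
    R=T[:3,:3]; o=-R.T@T[:3,3]; d=R.T@d; return o+d*(z-o[2])/d[2]
E
python3 - <<'E'
from h import *
s=r.get_state(); print({k:np.round(v,3) for k,v in s.items()}, r.tcp_to_tips)
for c in ('top','side'):
    snap(c,c+'0'); print(c,P(c)); print(viewer.camera_params(c).keys())
    for n in ['tray','slider','screw','egg_cup','pepper_box','tea_infuser','whisk']:
        for o in viewer.outline_of(c,n)[:2]: 
            ys,xs=np.nonzero(o['pixels']); print(c,n,round(o['p'],2),o['bbox'],xs.mean().round(1),ys.mean().round(1))
E
```

```text
pics
{'clock': np.float64(0.0), 'q': array([-1.083,  0.69 , -0.195,  1.566,  0.157,  0.903, -0.215]), 'qd': array([ 0.001,  0.001, -0.001, -0.001,  0.001, -0.001,  0.001]), 'joint_torque': array([ 0.0000e+00, -5.2757e+01, -1.2670e+00, -1.5342e+01, -5.3000e-02,
        7.0000e-03,  0.0000e+00]), 'tool_pos': array([0.274, 0.561, 0.252]), 'eef_rot': array([ 0.225,  0.974, -0.001, -0.   ]), 'contact_force': array([-0.312,  0.417, -0.199]), 'moment': array([-0.028,  0.03 , -0.029]), 'opening': np.float64(1.003)} 0.014
top (array([[483.29239928,   0.        , 291.46712939],
       [  0.        , 483.29239928, 207.36736223],
       [  0.        ,   0.        ,   1.        ]]), array([[ 0.00643301, -0.99967128,  0.02481845,  0.03346904],
       [ 0.99013617,  0.00984147,  0.13976235, -0.64126069],
       [-0.13996065,  0.02367455,  0.989874  , -1.18797125],
       [ 0.        ,  0.        ,  0.        ,  1.        ]]))
dict_keys(['intrinsics', 'world_to_cam'])
top tray 0.62 [260.1, 197.0, 45.1, 65.2] 282.7 229.2
top tray 0.56 [219.0, 194.8, 119.3, 93.8] 278.4 232.5
top slider 0.9 [258.3, 195
[... 621 characters left out ...]
4, -0.43221608],
       [ 0.44062807,  0.56018762,  0.70145331, -0.33848584],
       [-0.43708424, -0.54863808,  0.71270865, -0.89886687],
       [ 0.        ,  0.        ,  0.        ,  1.        ]]))
dict_keys(['intrinsics', 'world_to_cam'])
side tray 0.7 [210.3, 170.1, 137.3, 106.5] 278.6 220.4
side slider 0.77 [240.1, 179.7, 79.4, 60.9] 280.0 208.7
side screw 0.75 [211.8, 200.4, 18.7, 22.0] 221.1 210.6
side egg_cup 0.63 [228.7, 147.0, 17.2, 28.2] 237.6 158.1
side pepper_box 0.69 [230.2, 247.3, 38.3, 40.5] 249.9 266.0
side tea_infuser 0.69 [340.2, 262.3, 40.8, 49.7] 354.0 277.4
side tea_infuser 0.55 [213.9, 217.3, 6.7, 1.3] 216.9 216.0
side whisk 0.8 [297.5, 166.4, 60.3, 58.5] 336.8 206.8
```

View pics/top0.png

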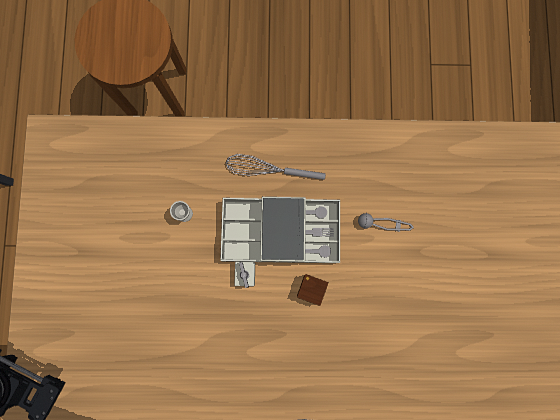

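View pics/side0.png

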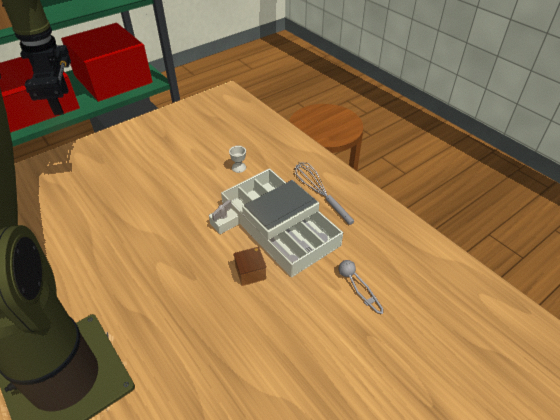

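```bash
python3 - <<'E'
import cv2
a=cv2.imread('pics/top0.png')[140:320,150:420]; cv2.imwrite('pics/top0c.png',cv2.resize(a,None,fx=2.9,fy=2.9,interpolation=cv2.INTER_CUBIC))
a=cv2.imread('pics/side0.png')[130:320,180:400]; cv2.imwrite('pics/side0c.png',cv2.resize(a,None,fx=3,fy=3,interpolation=cv2.INTER_CUBIC))
E
```

```text
(no output)
```

View pics/top0c.png

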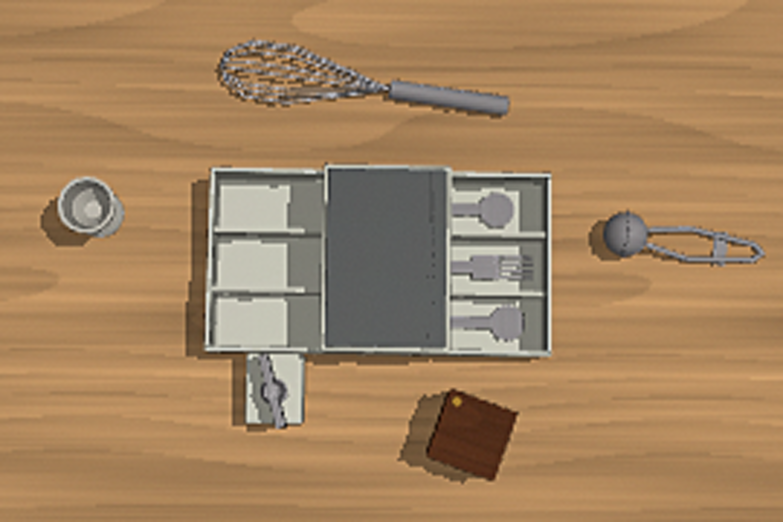

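View pics/side0c.png

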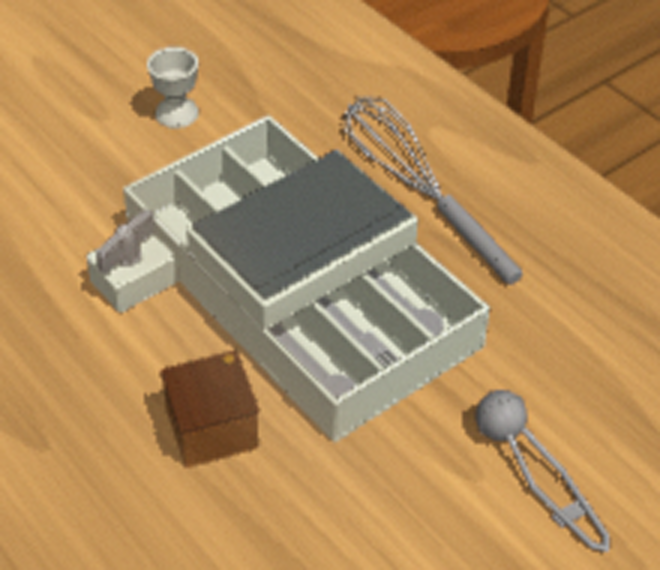

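```bash
python3 - <<'E'
from h import *
from scipy.optimize import least_squares
X=np.array([[80,150],[80,-150],[-80,-150],[-80,150]])/1e3
top=np.array([[213,168],[551,173],[551,355],[206,351]])/2.9+[150,140]
side=np.array([[268,118],[487,306],[336,402],[126,188]])/3+[180,130]
def f(p,z=.05,X=X):
    c,s=np.cos(p[2]),np.sin(p[2]); R=np.array([[c,-s],[s,c]])
    return np.c_[X@R.T+p[:2],np.full(len(X),z)]
def tw(p,x,y,z): return f(p,z,np.array([[x,y]]))[0]
def res(p,w=3):
    W=f(p); a=(proj('top',W)-top).ravel(); b=(proj('side',W)-side).ravel()
    return np.r_[a*(w&1),b*(w>>1&1)]
for w in (1,2,3):
    o=least_squares(lambda p:res(p,w),[.6,0,0]); print(w,o.x.round(4),res(o.x).round(1))
p=o.x
# slider ends on lid z=.085, mid lid of end edges in top
for uv in [(448,258),(324,257)]:
    q=unproj('top',np.array(uv)/2.9+[150,140],.085); d=q[:2]-p[:2]; c,s=np.cos(p[2]),np.sin(p[2]); print('lid end tray xy',(c*d[0]+s*d[1]).round(4),(-s*d[0]+c*d[1]).round(4))
print('axis',tw(p,-.114,.09,.066),proj('top',tw(p,-.114,.09,.066)),proj('side',tw(p,-.114,.09,.066)))
a=unproj('top',np.array((258,357))/2.9+[150,140],.066);b=unproj('top',np.array((282,426))/2.9+[150,140],.066)
print('wing ends',a,b,np.linalg.norm(a-b),'mid',(a+b)/2)
for n,z,h in [('egg_cup',.04,0),('pepper_box',.053,0),('tea_infuser',.02,0)]:
    ou=viewer.outline_of('top',n)[0]['pixels']; ys,xs=np.nonzero(ou)
    print(n,unproj('top',(xs.mean(),ys.mean()),z).round(3),[unproj('top',(x,y),z)[:2].round(3) for x,y in [(xs.min(),ys.mean()),(xs.max(),ys.mean()),(xs.mean(),ys.min()),(xs.mean(),ys.max())]])
E
```

```text
1 [ 0.5824  0.0641 -0.0056] [-0.8 -0.2  0.6 -0.1  0.7  0.2 -0.4  0.1 -0.8 -1.   0.2  0.3 -1.2  0.8
 -2.4  0. ]
2 [ 0.585   0.0631 -0.0084] [-0.3 -1.4  1.  -0.9  1.  -0.6 -0.1 -1.1  0.3 -1.2  1.2  0.2 -0.2  0.6
 -1.3 -0.3]
3 [ 0.5836  0.0635 -0.0065] [-0.5 -0.8  0.8 -0.5  0.9 -0.2 -0.2 -0.5 -0.3 -1.1  0.7  0.2 -0.7  0.8
 -1.8 -0.1]
lid end tray xy -0.0012 -0.0561
lid end tray xy -0.0019 0.0486
axis [0.47022177 0.15426383 0.066     ] [[244.11641917 274.64592745]] [[220.89598248 206.81120153]]
wing ends [0.49824854 0.16746816 0.066     ] [0.44062768 0.14604862 0.066     ] 0.061473249552285086 mid [0.46943811 0.15675839 0.066     ]
egg_cup [0.629 0.32  0.04 ] [array([0.629, 0.347]), array([0.629, 0.292]), array([0.655, 0.321]), array([0.604, 0.319])]
pepper_box [ 0.435 -0.014  0.053] [array([0.435, 0.024]), array([ 0.435, -0.05 ]), array([ 0.473, -0.014]), array([ 0.397, -0.014])]
tea_infuser [ 0.609 -0.17   0.02 ] [array([ 0.609, -0.138]), array([ 0.61 , -0.245]), array([ 0.629, -0.171]), array([ 0.587, -0.17 ])]
```

```bash
cat >> h.py <<'E'
from scipy.spatial.transform import Rotation as Ro
def to_tool(*ps):
    s=r.get_state(); R=Ro.from_quat(s['eef_rot']).as_matrix()
    print('t',round(float(s['clock']),2),'pos',s['tool_pos'].round(4),'toolx deg',np.degrees(np.arctan2(R[1,0],R[0,0])).round(1),'tooly deg',np.degrees(np.arctan2(R[1,1],R[0,1])).round(1),'zaxis',R[:,2].round(3),'F',s['contact_force'].round(1),'open',s['opening'])
    for p in ps: print(p,'->',(R.T@(np.array(p)-s['tool_pos'])*100).round(2))
E
python3 -c "
from h import *
to_tool((.43,.25,.25),(.584,-.05,.2))"
```

```text
t 0.95 pos [0.2739 0.5618 0.2527] toolx deg 154.0 tooly deg 64.0 zaxis [ 0.  0. -1.] F [ 0.2 -0.4 -0. ] open 1.0002123016328839
(0.43, 0.25, 0.25) -> [-27.69 -21.18   0.27]
(0.584, -0.05, 0.2) -> [-54.68 -41.4    5.27]
```

```bash
python3 -m inch '[[1,[-3,-2.3,0],0],[1,[-6,-4.6,0],-2],[1,[-9,-7,0],-4],[1,[-12,-9.2,0],-6],[1,[-15,-11.5,0],-8],[1,[-18,-13.8,0],-10],[1,[-21,-16,0],-12],[1,[-24,-18.3,0],-14],[1,[-27,-20.6,0],-16],[1,[-30,-22.8,0],-18],[1,[-33,-25,0],-20],[1,[-36,-27.3,0],-22],[1,[-39,-29.6,0],-24],[1,[-42,-31.8,0.5],-26],[1,[-45,-34.1,1.5],-26],[1,[-48,-36.4,2.5],-26],[1,[-51,-38.6,3.5],-26],[1,[-54.7,-41.4,4.5],-26],[1,[-54.7,-41.4,5.3],-26],[1,[-54.7,-41.4,5.3],-26]]' 20
python3 - <<'E'
from h import *
to_tool((.584,-.05,.073),(.584,-.03,.073))
print(r.get_state()['q'].round(2))
snap('side','s1');snap('wrist','w1');snap('top','t1')
E
```

```text
clock: 2.95
tool_pos: [0.5835, -0.0515, 0.1984]
eef_rot: [0.001, 1.0, -0.0, -0.001]
contact_force: [-0.3, 0.6, 0.1]
opening: 0.004
t 2.95 pos [ 0.5835 -0.0515  0.1984] toolx deg 179.8 tooly deg 89.8 zaxis [-0.002 -0.    -1.   ] F [-0.3  0.6  0.1] open 0.004432384391052391
(0.584, -0.05, 0.073) -> [-0.08  0.15 12.54]
(0.584, -0.03, 0.073) -> [-0.07  2.15 12.54]
[ 0.23  0.72 -0.38  1.73  0.36  0.75  1.24]
```

View pics/s1.png

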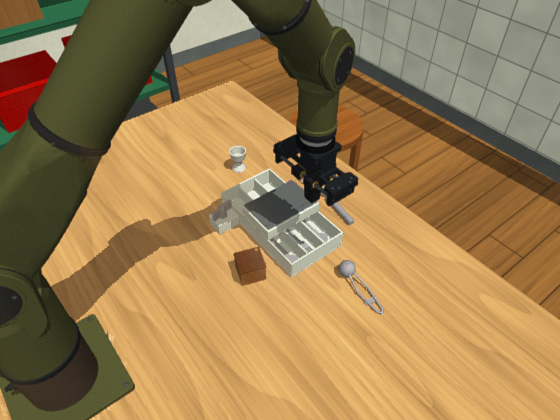

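View pics/w1.png

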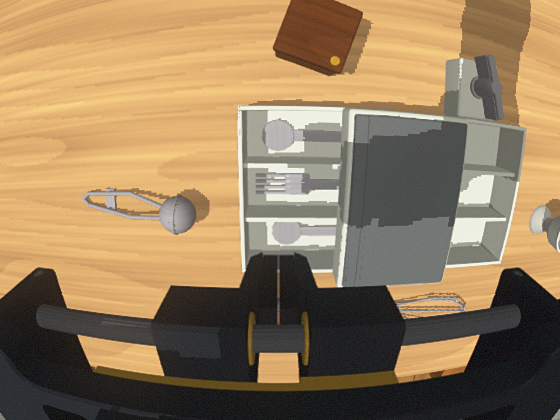

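```bash
python3 -m inch '[[1,[0,0.1,3],0],[1,[0,0.1,6],0],[1,[0,0.1,9],0],[1,[0,0.1,11],0],[1,[0,0.1,12.4],0],[1,[0,0.1,12.4],0],[1,[0,1.1,12.4],0],[1,[0,2.1,12.4],0],[1,[0,3.1,12.4],0],[1,[0,4.1,12.4],0],[1,[0,5.1,12.4],0],[1,[0,6.1,12.4],0],[1,[0,7.1,12.4],0],[1,[0,8.1,12.4],0],[1,[0,9.1,12.4],0],[1,[0,10.1,12.4],0],[1,[0,11.1,12.4],0],[1,[0,12.1,12.4],0],[1,[0,12.8,12.4],0],[1,[0,12.8,12.4],0]]'
python3 - <<'E'
from h import *
to_tool((.584,.086,.073))
E
```

```text
clock: 5.1
tool_pos: [0.5836, 0.0802, 0.0756]
eef_rot: [-0.001, 1.0, 0.001, -0.0]
contact_force: [-0.8, 0.6, -0.2]
opening: 0.006
t 5.1 pos [0.5836 0.0802 0.0756] toolx deg -179.9 tooly deg 90.1 zaxis [-0.001  0.002 -1.   ] F [-0.8  0.6 -0.2] open 0.005861342272941221
(0.584, 0.086, 0.073) -> [-0.04  0.58  0.26]
```

```bash
python3 -m inch '[[1,[0,0.3,0],0],[1,[0,0.6,0],0],[1,[0,0.8,0],0],[1,[0,1.0,0],0],[1,[0,1.1,0],0],[1,[0,1.1,0],0]]'
python3 - <<'E'
from h import *
to_tool((.584,.086,.073))
im=snap('wrist','w2'); snap('top','t2')
E
```

```text
clock: 5.7
tool_pos: [0.5838, 0.089, 0.0756]
eef_rot: [-0.0, 1.0, 0.0, -0.0]
contact_force: [-0.7, -1.0, -0.7]
opening: 0.009
t 5.7 pos [0.5838 0.089  0.0756] toolx deg -180.0 tooly deg 90.0 zaxis [-0.001  0.    -1.   ] F [-0.7 -1.  -0.7] open 0.009497377442349988
(0.584, 0.086, 0.073) -> [-0.02 -0.3   0.26]
```

View pics/w2.png

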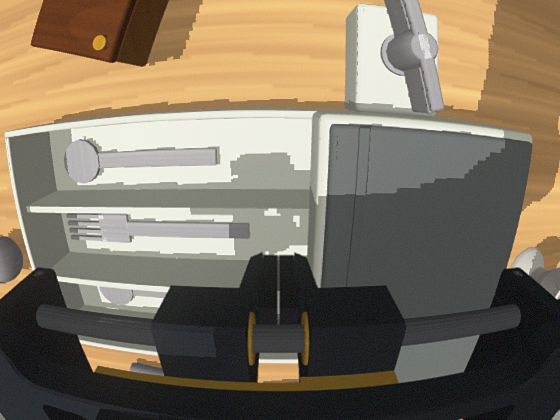

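```bash
python3 -m inch '[[1,[0,0.2,0],0],[1,[0,0.4,0],0],[1,[0,0.6,0],0],[1,[0,0.6,0],0]]'; python3 -m inch '[[1,[0,0.2,0],0],[1,[0,0.4,0],0],[1,[0,0.4,0],0]]'
```

```text
clock: 6.2
tool_pos: [0.5841, 0.0898, 0.0758]
eef_rot: [0.002, 1.0, -0.004, -0.001]
contact_force: [-1.0, -9.5, 3.0]
opening: 0.004
clock: 6.5
tool_pos: [0.584, 0.0899, 0.0758]
eef_rot: [0.003, 1.0, -0.006, -0.001]
contact_force: [-1.2, -14.7, 3.9]
opening: 0.006
```

```bash
python3 -m inch '[[1,[0,-1,0],0],[1,[0,-2.5,0],0],[1,[0,-4,0],0],[1,[0,-4,-3],0],[1,[0,-4,-6],0],[1,[0,-4,-9],0],[1,[0,-4,-12],0],[1,[2,-4,-12],0],[1,[5,-4,-12],0],[1,[9,-4,-12],0],[1,[13,-4,-12],0],[1,[16,-4,-12],0],[1,[18,-4,-12],0],[1,[18,-4,-12],0]]'
python3 - <<'E'
from h import *
to_tool((.4700,.112,.08))
snap('wrist','w3'); snap('top','t3'); snap('side','s3')
for c in ('top','side'):
  for o in viewer.outline_of(c,'screw')[:1]: print(c,o['bbox'],o['p'])
  for o in viewer.outline_of(c,'slider')[:1]: print(c,o['bbox'],o['p'])
a=cv2.imread('pics/t3.png')[160:310,180:380]; cv2.imwrite('pics/t3c.png',cv2.resize(a,None,fx=4,fy=4,interpolation=cv2.INTER_CUBIC))
E
```

```text
clock: 7.9
tool_pos: [0.4013, 0.0583, 0.1959]
eef_rot: [-0.001, 1.0, -0.0, -0.001]
contact_force: [1.2, 0.0, -0.4]
opening: 0.008
t 7.9 pos [0.4013 0.0583 0.1959] toolx deg -179.9 tooly deg 90.1 zaxis [-0.003 -0.001 -1.   ] F [ 1.2  0.  -0.4] open 0.008311360720088402
(0.47, 0.112, 0.08) -> [-6.91  5.37 11.57]
top [216.5, 192.6, 49.8, 65.7] 0.55
side [232.0, 159.6, 62.9, 58.9] 0.59
```

View pics/t3c.png

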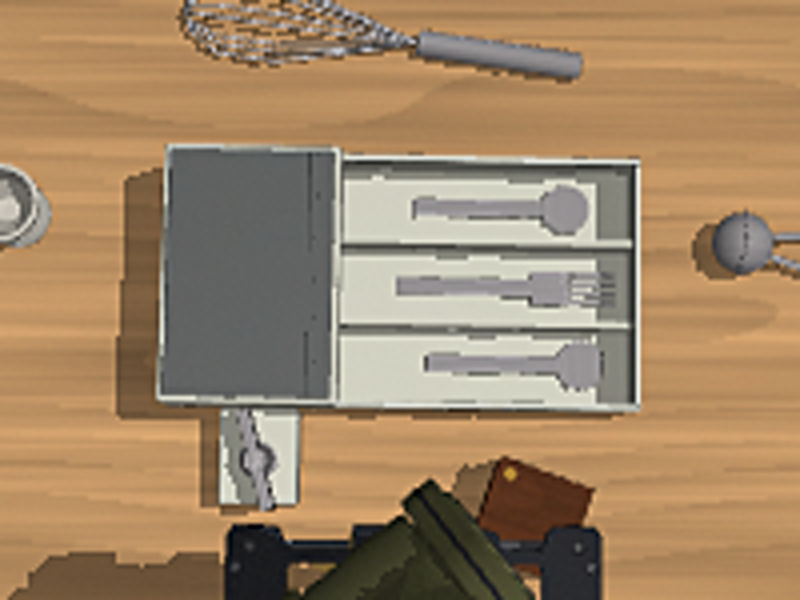

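View pics/w3.png

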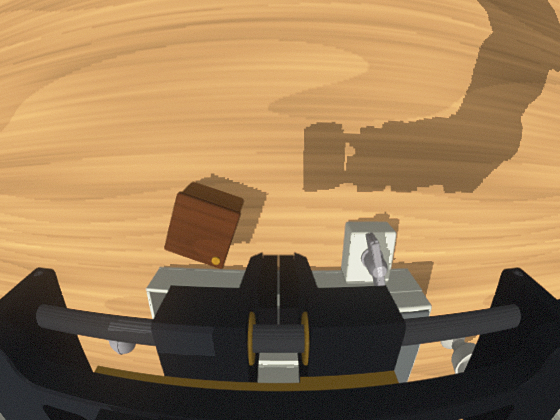

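```bash
cat > sim.py <<'E'
import numpy as np, cv2
def inter(r1,r2): return cv2.rotatedRectangleIntersection(r1,r2)[0]!=0
def sim(path,th,a,b,off,stop=90):
    out=[];hub=False;bad=False
    path=np.array(path,float)
    for i in range(len(path)-1):
        n=max(2,int(np.linalg.norm(path[i+1]-path[i])/.5))
        for t in np.linspace(0,1,n):
            c=path[i]+(path[i+1]-path[i])*t+off
            rect=((c[0],c[1]),(2*a,2*b),0.)
            d=np.maximum(abs(c)-[a,b],0); hub|=np.hypot(*d)<10
            def hit(th,s):
                w=np.radians(th)+ (0 if s==0 else np.pi)
                return inter(rect,((20.5*np.cos(w),20.5*np.sin(w)),(23,8),np.degrees(w)))
            k=0
            while hit(th,0) and k<40: th-=.5;k+=1
            if k>=40: bad=True
            if hit(th,1): bad=True
        out.append(round(th,1))
    return out,'HUB' if hub else '','BAD' if bad else ''
arc=[(-24,-18),(-27,-4),(-26,8),(-20,20),(-13,28)]
s1=[(-24,-42)]+arc+[(-7,35),(-1,35),(4,33)]
s2=[(0,-50),(0,-30),(-8,-28),(-16,-25)]+arc+[(-13,28)]
if __name__=='__main__':
  for a,b in ((9,13.5),(9,17.5)):
    for off in ((0,0),(2,2),(-2,-2),(2,-2),(-2,2)):
        o=sim(s1,198,a,b,np.array(off)); print(a,b,off,o); print('   ',sim(s2,o[0][-1]+180,a,b,np.array(off)))
E
python3 sim.py
```

```text
9 13.5 (0, 0) ([180.5, 140.5, 119.5, 102.5, 89.5, 74.0, 59.5, 46.0], '', '')
    ([226.0, 210.0, 196.0, 180.5, 140.5, 119.5, 102.5, 89.5, 89.5], '', '')
9 13.5 (2, 2) ([173.0, 132.5, 114.0, 99.0, 82.5, 70.5, 57.5, 46.0], '', '')
    ([226.0, 207.5, 193.0, 173.0, 132.5, 114.0, 99.0, 82.5, 82.5], '', '')
9 13.5 (-2, -2) ([184.5, 148.5, 125.5, 106.5, 93.5, 78.0, 61.5, 46.5], '', '')
    ([226.5, 211.5, 198.5, 184.5, 148.5, 125.5, 106.5, 93.5, 93.5], '', '')
9 13.5 (2, -2) ([184.5, 141.5, 118.0, 99.0, 80.5, 66.5, 52.0, 39.0], 'HUB', '')
    ([219.0, 217.0, 201.5, 184.5, 141.5, 118.0, 99.0, 80.5, 80.5], 'HUB', '')
9 13.5 (-2, 2) ([174.5, 140.0, 121.0, 106.5, 93.5, 80.0, 66.0, 53.0], '', '')
    ([220.0, 203.0, 191.0, 174.5, 140.0, 121.0, 106.5, 93.5, 93.5], '', '')
9 17.5 (0, 0) ([166.0, 132.5, 116.0, 102.5, 89.5, 70.0, 53.0, 38.5], 'HUB', '')
    ([218.5, 200.0, 187.5, 166.0, 132.5, 116.0, 102.5, 89.5, 89.5], 'HUB', '')
9 17.5 (2, 2) ([155.5, 125.5, 111.0, 99.0, 80.5, 66.5, 52.0, 39.0], 'HUB', '')
    ([217.5, 196.0, 183.5, 155.5, 125.5, 111.0, 99.0, 80.5, 80.5], 'HUB', '')
9 17.5 (-2, -2) ([174.5, 140.0, 121.0, 106.5, 93.5, 75.0, 54.5, 37.5], '', '')
    ([217.5, 203.0, 191.0, 174.5, 140.0, 121.0, 106.5, 93.5, 93.5], '', '')
9 17.5 (2, -2) ([173.0, 132.5, 114.0, 99.0, 77.5, 61.0, 44.5, 30.5], 'HUB', '')
    ([210.5, 207.5, 193.0, 173.0, 132.5, 114.0, 99.0, 77.5, 77.5], 'HUB', '')
9 17.5 (-2, 2) ([161.0, 133.0, 118.5, 106.5, 93.5, 78.0, 61.5, 46.5], '', '')
    ([208.0, 193.0, 183.0, 161.0, 133.0, 118.5, 106.5, 93.5, 93.5], 'HUB', '')
```

```bash
python3 -m inch '[[1,[-1.5,2,0],0],[1,[-3,4,0],0],[1,[-4.4,5.4,0],0],[1,[-4.4,5.4,3],0],[1,[-4.4,5.4,6],0],[1,[-4.4,5.4,9],0],[1,[-4.4,5.4,12],0],[1,[-4.4,5.4,13.4],0],[1,[-4.4,5.4,13.4],0],[1,[-4.4,5.4,13.4],0]]'
cat >> h.py <<'E'
AX=np.array([.4698,.1545])
def rel():
    s=r.get_state(); print('rel mm',((s['tool_pos'][:2]-AX)*1e3).round(1),'z',s['tool_pos'][2].round(4),'F',s['contact_force'].round(1),'t',s['clock'])
E
python3 - <<'E'
from h import *
rel(); snap('wrist','w4'); snap('side','s4'); a=cv2.imread('pics/s4.png')[150:290,150:330]; cv2.imwrite('pics/s4c.png',cv2.resize(a,None,fx=4,fy=4))
E
```

```text
clock: 9.25
tool_pos: [0.4485, 0.113, 0.0617]
eef_rot: [-0.0, 1.0, 0.0, 0.0]
contact_force: [-0.7, -0.7, 0.1]
opening: 0.004
rel mm [-21.3 -41.5] z 0.0617 F [-0.7 -0.7  0.1] t 9.25
```

View pics/w4.png

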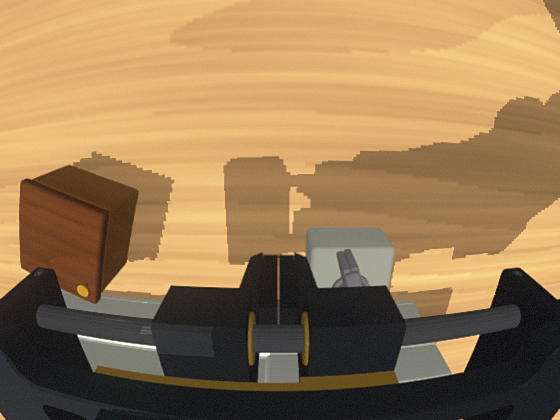

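View pics/s4c.png

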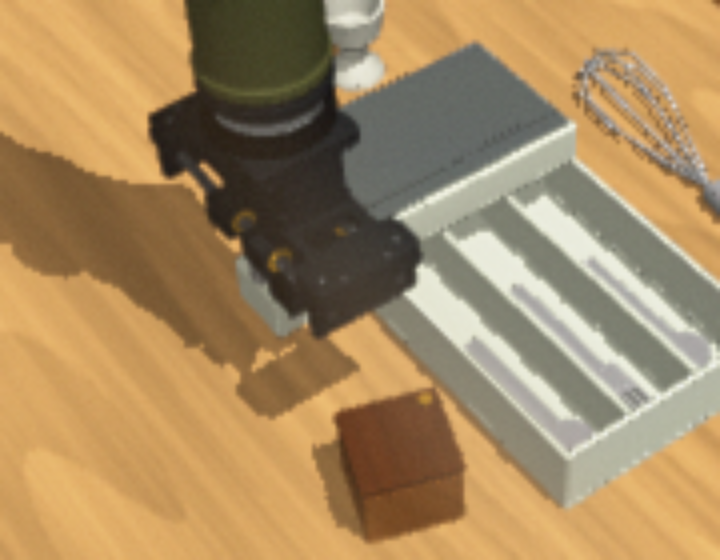

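```bash
python3 -m inch '[[1,[0.1,0.6,0],0],[1,[0.3,1.2,0],0],[1,[0.3,1.8,0],0],[1,[0.3,2.4,0],0],[1,[0.5,3.0,0],0],[1,[0.6,3.7,0],0],[1,[0.5,4.3,0],0],[1,[0.5,5.0,0],0],[1,[0.2,5.7,0],0],[1,[-0.1,6.4,0],0],[1,[-0.1,6.4,0],0]]'
python3 - <<'E'
from h import *
rel(); snap('wrist','w5');snap('side','s5')
E
```

```text
clock: 10.45
tool_pos: [0.4503, 0.1793, 0.0618]
eef_rot: [-0.001, 1.0, 0.002, 0.001]
contact_force: [-0.2, 0.4, 0.0]
opening: 0.007
rel mm [-19.5  24.8] z 0.0618 F [-0.2  0.4  0. ] t 10.45
```

View pics/w5.png

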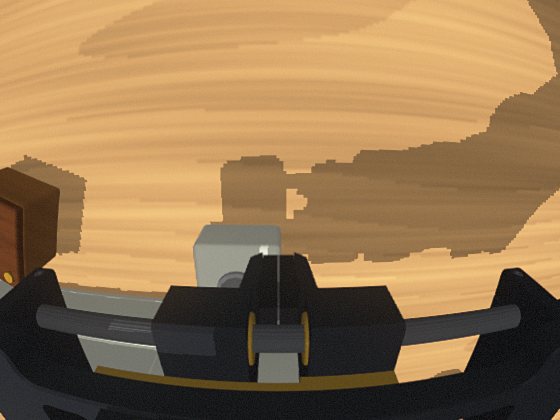

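```bash
python3 -m inch '[[1,[-0.3,0.3,0],0],[1,[-0.65,0.6,0],0],[1,[-0.95,0.9,0],0],[1,[-1.25,1.1,0],0],[1,[-1.55,1.1,0],0],[1,[-1.85,1.05,0],0],[1,[-2.1,0.9,0],0],[1,[-2.35,0.8,0],0],[1,[-2.35,0.8,0],0]]'
python3 - <<'E'
from h import *
rel()
E
python3 -m inch '[[1,[0.6,0.6,0],0],[1,[1.2,1.2,0],0],[1,[1.2,1.2,-3],0],[1,[1.2,1.2,-6],0],[1,[1.2,1.2,-9],0],[1,[3,-2,-12],0],[1,[5,-5,-13],0],[1,[7,-8,-13],0],[1,[9,-10,-13],0],[1,[9,-10,-13],0]]'
python3 - <<'E'
from h import *
rel(); snap('wrist','w6'); snap('top','t6'); snap('side','s6'); print(viewer.outline_of('side','screw')[:1] and viewer.outline_of('side','screw')[0]['bbox'])
a=cv2.imread('pics/t6.png')[240:310,200:300]; b=cv2.imread('pics/s6.png')[180:250,180:280]; cv2.imwrite('pics/c6.png',cv2.resize(np.hstack([a,b]),None,fx=4,fy=4,interpolation=cv2.INTER_CUBIC))
E
```

```text
clock: 11.45
tool_pos: [0.4734, 0.1848, 0.0618]
eef_rot: [0.0, 1.0, 0.0, 0.001]
contact_force: [-1.1, 0.1, -1.1]
opening: 0.005
rel mm [ 3.6 30.3] z 0.0618 F [-1.1  0.1 -1.1] t 11.45
clock: 12.45
tool_pos: [0.3787, 0.0819, 0.1919]
eef_rot: [0.001, 1.0, -0.002, -0.002]
contact_force: [-0.4, -0.0, 0.1]
opening: 0.008
rel mm [-91.1 -72.6] z 0.1919 F [-0.4 -0.   0.1] t 12.45
[213.7, 204.5, 17.6, 16.6]
```

View pics/c6.png

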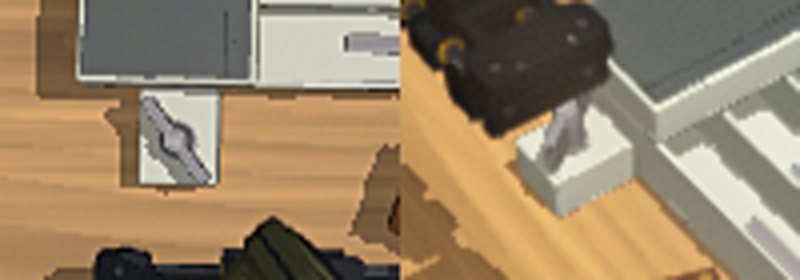

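View pics/w6.png

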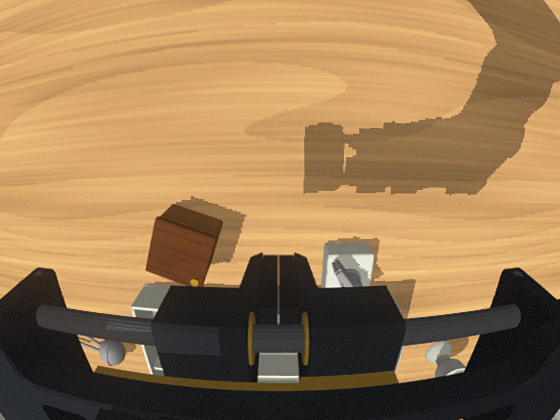

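```bash
python3 -m inch '[[1,[-3,0.7,0],0],[1,[-6,1.4,0],0],[1,[-9.1,2.2,0],0],[1,[-9.1,2.2,2],0],[1,[-9.1,2.2,5],0],[1,[-9.1,2.2,8],0],[1,[-9.1,2.2,11],0],[1,[-9.1,2.2,13],0],[1,[-9.1,2.2,13],0],[1,[-9.1,2.2,13],0]]'
python3 - <<'E'
from h import *
rel()
E
```

```text
clock: 13.7
tool_pos: [0.4739, 0.1077, 0.0616]
eef_rot: [-0.001, 1.0, 0.0, -0.0]
contact_force: [0.1, 0.6, 1.2]
opening: 0.005
rel mm [  4.1 -46.8] z 0.0616 F [0.1 0.6 1.2] t 13.7
```

```bash
python3 -m inch '[[1,[0.2,0.6,0],0],[1,[0.4,1.2,0],0],[1,[0.4,1.7,0],0],[1,[0.8,1.8,0],0],[1,[1.2,1.9,0],0],[1,[1.6,2.05,0],0],[1,[2.0,2.2,0],0],[1,[2.4,2.5,0],0],[1,[2.8,2.9,0],0],[1,[3.0,3.6,0],0],[1,[3.1,4.3,0],0],[1,[3.05,4.9,0],0],[1,[3.0,5.5,0],0],[1,[2.7,6.2,0],0],[1,[2.4,7.0,0],0],[1,[2.4,7.0,0],0]]'
python3 - <<'E'
from h import *
rel()
E
```

```text
clock: 15.3
tool_pos: [0.4508, 0.1795, 0.0618]
eef_rot: [-0.001, 1.0, 0.002, 0.001]
contact_force: [-0.1, -0.3, 0.9]
opening: 0.001
rel mm [-19.  25.] z 0.0618 F [-0.1 -0.3  0.9] t 15.3
```

Now push the wing home to the stop (+x), slowly.

```bash
python3 -m inch '[[1,[-0.2,0.3,0],0],[1,[-0.4,0.6,0],0],[1,[-0.5,0.6,0],0],[1,[-0.6,0.6,0],0],[1,[-0.7,0.6,0],0],[1,[-0.7,0.6,0],0]]'; python3 -m inch '[[1,[-0.1,0,0],0],[1,[-0.2,0,0],0],[1,[-0.3,0,0],0],[1,[-0.3,0,0],0]]'
```

```text
clock: 15.9
tool_pos: [0.4565, 0.1832, 0.0617]
eef_rot: [-0.0, 1.0, 0.0, -0.0]
contact_force: [-2.5, 1.5, 0.5]
opening: 0.001
clock: 16.3
tool_pos: [0.4567, 0.1831, 0.0616]
eef_rot: [-0.001, 1.0, -0.0, -0.002]
contact_force: [-7.7, 3.1, 4.6]
opening: 0.006
```

```bash
python3 -m inch '[[1,[-0.15,0,0],0],[1,[-0.3,0,0],0],[1,[-0.3,0,0],0]]'; python3 -m inch '[[1,[0.8,0,0],0],[1,[2,0,0],0],[1,[3.5,0,0],0],[1,[5,0,0],0],[1,[5,0,-3],0],[1,[5,0,-7],0],[1,[5,0,-11],0],[1,[7,-1,-14],0],[1,[10,-1,-14],0],[1,[10,-1,-14],0]]'
python3 - <<'E'
from h import *
rel(); snap('wrist','w7'); snap('top','t7'); snap('side','s7')
a=cv2.imread('pics/t7.png')[150:310,150:350]; b=cv2.imread('pics/s7.png')[130:290,180:380]; cv2.imwrite('pics/c7.png',cv2.resize(np.hstack([a,b]),None,fx=2,fy=2,interpolation=cv2.INTER_CUBIC))
a=a[100:160,50:150]; cv2.imwrite('pics/d7.png',cv2.resize(a,None,fx=7,fy=7,interpolation=cv2.INTER_CUBIC))
E
```

```text
clock: 16.6
tool_pos: [0.4569, 0.1831, 0.0616]
eef_rot: [-0.001, 1.0, -0.001, -0.005]
contact_force: [-13.2, 4.1, 8.4]
opening: 0.004
clock: 17.6
tool_pos: [0.3603, 0.1715, 0.2027]
eef_rot: [-0.0, 1.0, -0.001, -0.0]
contact_force: [-0.4, 0.4, -0.2]
opening: 0.0
rel mm [-109.5   17. ] z 0.2027 F [-0.4  0.4 -0.2] t 17.6
```

View pics/c7.png

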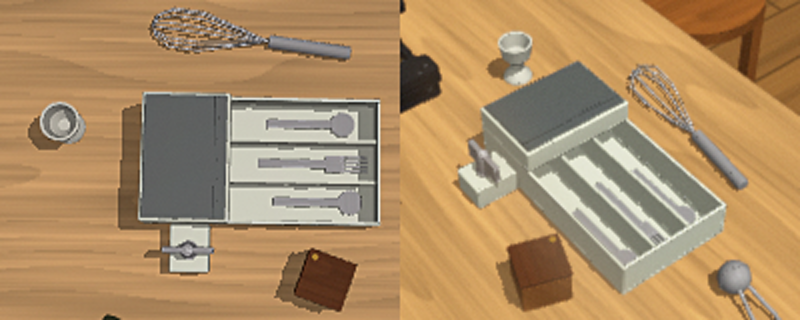

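View pics/d7.png

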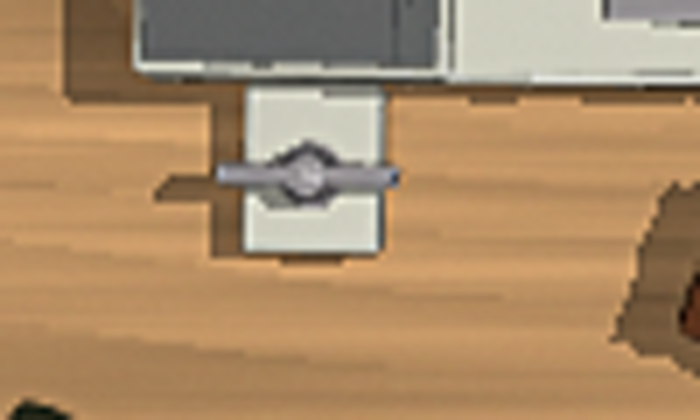

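```bash
python3 - <<'E'
from h import *
for n in ['slider','screw','egg_cup','pepper_box','tea_infuser','whisk']:
    for o in viewer.outline_of('top',n)[:1]:
        ys,xs=np.nonzero(o['pixels']); print(n,round(o['p'],2),xs.mean().round(1),ys.mean().round(1))
r.finish_job()
E
```

```text
slider 0.6 281.0 169.5
egg_cup 0.91 180.8 211.0
pepper_box 0.89 312.2 289.9
tea_infuser 0.85 379.7 222.4
whisk 0.93 271.3 167.5
the job is handed in; nothing more can be done
```

```bash
python3 - <<'E'
import cv2,numpy as np
a=cv2.imread('pics/top0.png').astype(int);b=cv2.imread('pics/t7.png').astype(int)
d=abs(a-b).max(2)>40
for n,(x0,y0,x1,y1) in dict(whisk=(215,145,335,185),infuser=(352,205,420,240),egg=(165,195,195,227),pepper=(292,270,335,312)).items(): print(n,d[y0:y1,x0:x1].sum())
E
```

```text
whisk 0
infuser 0
egg 0
pepper 0
```

The job is done and handed in at about 18 s. No verdict was reported.

- **Compartment:** I pushed it towards +y with the closed fingertips until it stopped moving. The push force rose to about 15 N with no further movement. The top view shows it level with the tray's left end.
- **Wing screw:** I turned it clockwise in two fingertip strokes, one on each wing. It came to its stop, where the force rose to about 13 N with no further movement. The wings now lie parallel to the front wall. The arm was then lifted clear, and the force reading was near zero.
- **Other items:** Comparing the first and last top views, no pixels changed noticeably around the egg cup, pepper box, tea infuser or whisk.

**Checks that disagreed:** in the last network check, the screw was not found. The "slider" detection landed on the whisk, and the whisk and infuser mask centres had shifted because their masks differed. I relied on the pictures and the force readings for those instead.

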